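Gauge the stop depth of a slit-lamp head-rest sleeve

TASK

Take the steel depth rod from its blue stand, ease it (do not drop it) down the leaning black head-rest sleeve until it rests fully home on the stop hidden inside, and let go of it. Then record how far it stands out: draw the red pointer out of its guide until the flat upper face of its blade is in one plane with the flat top of the rod's knob, leaving the rod home in the sleeve and the pointer there. Leave the other things on the table alone.

Things in the scene. Friction and masses are not known exactly. Their poses are not given: they have to be found in the camera images.
- rod: Loose steel depth rod, about 200 g, standing upright in the stand at the start. Shaft 14 mm in diameter, black rings every 10 mm, tip chamfered over the last 4 mm; round black knob on top, 24 mm in diameter and 32 mm tall, with an orange band. 182 mm long overall (shaft 150, knob 32). Origin at the centre of the tip's end face, z along the rod from tip to knob.
- rod_tip (a point): Centre of the end face of the rod's tip (the rod's origin).
- rod_knob (a point): Point on the rod's axis at half the knob's height, where to grip it: 166 mm from the tip.
- rod_top (a point): Centre of the flat top of the rod's knob, 182 mm from the tip.
- stand: Fixed blue block 70 x 70 x 45 mm with an upright hole 18 mm in diameter and 35 mm deep in the middle of its top; the rod stands in it. Origin at the centre of its underside.
- cradle: Fixed white service cradle: base plate 170 x 170 x 20 mm, origin at the centre of its underside, z up. On it stand side by side, both leaning 30 degrees from vertical towards the cradle's -x (roughly towards the robot's left, within about 25 degrees): the black sleeve at cradle y = +50 mm and the white guide tube of the red pointer at y = -50 mm. Two white cheeks 90 mm tall flank the sleeve's lower part.
- sleeve: Fixed black sleeve 120 mm long, 32 mm outer diameter (37 mm at the collar by the mouth), with a blind bore 17 mm in diameter flaring to 27 mm over the last 8 mm at the mouth. Origin on the bore axis at its foot; z along the bore axis, foot to mouth; y level, across the lean, away from the pointer. A stop inside, whose setting differs every time, closes the bore 60 to 105 mm below the mouth.
- bore_mouth (a point): Centre of the sleeve's mouth, on the bore axis, 120 mm from the foot; axes as the sleeve's.
- bore_floor (a point): Centre of the upper face of the stop inside the sleeve, on the bore axis (out of sight deep in the bore); axes as the sleeve's. The stop does not give way.
- pointer (a joint): How far the red pointer's stem is drawn out of its guide tube, m: 0 fully in, 0.130 fully out. It slides parallel to the bore axis, with about 3 N of friction, and stays where it is left. At 0 the flat edge is 20 mm farther up the axis than the sleeve's mouth.
- pointer_edge (a point): End point of the red pointer's flat upper edge: the pointer is a red blade 10 mm wide and 4 mm thick on the stem, reaching level 38 mm from the stem's axis towards the sleeve; this point is on its upper face 36 mm from the stem axis, 64 mm beside the bore axis. Axes as the sleeve's. Level with the rod's top means the same distance up along z.
- pointer_grip (a point): Point to grip the pointer: on its red upright grip, a pin 14 mm in diameter and 32 mm tall that rises along the sliding axis from the blade's root on the stem axis; this point is 18 mm above the blade's upper face and lies 100 mm beside the bore axis. Axes as the sleeve's; nothing stands above it.
- dropper: Bystander: white dropper bottle with orange cap, 32 mm in diameter, 70 mm tall; origin at the centre of its underside.
- lens_jar: Bystander: glass jar with blue cap, 48 mm in diameter, 55 mm tall; origin at the centre of its underside.
- joystick_knob: Bystander: spare black joystick knob, waisted, 36 mm in diameter, 50 mm tall; origin at the centre of its underside.
There are look-alikes about, which are no part of the job. Of the things that look like the rod, the smallest one is meant.

How it is judged:
On the way, in this order (a step that is already met when the one before it is completed fails the run):
1. the rod is fully home on the stop in the sleeve, and let go (distance between rod_tip and bore_floor below 0.004 m and angle between the z axis of rod and the z axis of sleeve, either way round below 0.09 rad and contact force between the fingers and rod below 0.1 N), for 0.2 s.
2. the red pointer is level with the top of the rod, the rod still home (z of rod_top in the frame of pointer_edge between -0.004 and 0.004 m and distance between rod_tip and bore_floor below 0.004 m and angle between the z axis of rod and the z axis of sleeve, either way round below 0.09 rad), for 0.2 s.
At the end, for the whole second after the job is handed in: The rod's tip is within 4 mm of the centre of the stop's face, the rod along the bore within 0.09 rad, at rest and let go; the pointer's edge is within 4 mm of the rod's top, measured along the bore axis, and at rest (all of step 2 and contact force between the fingers and rod below 0.1 N and linear speed of rod below 0.01 m/s and velocity of joint pointer between -0.003 and 0.003 m/s); the robot touches nothing.
It fails at once if the rod is dropped or rammed down the bore (faster than 0.3 m/s inside it) (z of rod_tip in the frame of sleeve below 0.115 m and horizontal distance between rod_tip and sleeve below 0.07 m and angle between the z axis of rod and the z axis of sleeve, either way round below 0.12 rad and x of rod_tip in the frame of sleeve between -0.012 and 0.012 m and y of rod_tip in the frame of sleeve between -0.012 and 0.012 m and linear speed of rod above 0.3 m/s).
It fails at once if a bystander (dropper bottle, lens jar or joystick knob) is shifted by more than 20 mm or tipped over (distance of any of dropper, lens_jar, joystick_knob from where it was at the start of the episode above 0.02 m or angle between any of dropper, lens_jar, joystick_knob's own z axis and vertical above 0.5 rad).
It also fails if it takes over 51 s, if anything falls off the work surface, if the arm or the gripper's body presses on something with over 40 N, if the wrist force passes 120 N, or if a joint passes its speed limit or range.

ROBOT

A 6-joint arm with a two-finger parallel gripper is mounted at the origin on the work surface. World frame = base frame: x ahead of the robot, y to its left, z up, the work surface at z = 0. Lengths are in m, angles in rad, forces in N, time in s.
With the tool pointing down it reaches from about 0.425 to 0.95 m from the base axis. Payload 3.5 kg.
Tool frame: the origin (TCP) lies between the finger pads; the fingertips stand 19 mm ahead of it and the grasp point (between the pads) is the TCP (ctrl.nose_length is the distance from the TCP to the fingertips, in m); z points along the fingers, y is the line along which they close (so a half turn about z gives the same grasp; the last joint's range is limited). The gripper opens to 85 mm and grips with 20 to 120 N. Pads are 22 mm wide; open, the fingers measure 114 mm over their backs; the gripper's body (76 mm by 85 mm) begins 54 mm behind the grasp point. The pads swing forward as they close: fully open they stand 13 mm farther back than shut.
Start: joints at [-1.265, 0.286, 1.577, -0, 1.279, -0.15], TCP at [0.297, -0.606, 0.25] pointing down, gripper open.
Joint ranges: [-2.77, 2.77], [-0.9, 2.22], [0.21, 2.48], [-1.53, 4.67], [0.24, 2.81], [-2.84, 2.84]. Speed limits (rad/s): [2.79, 2.79, 3.14, 3.14, 3.14, 3.14].

INTERFACE

Orientations are given as a unit quaternion [x, y, z, w].
In Python, from plant import ctrl gives the robot as it stands.
- The arm moves only by the tool apply_moves, never from a script. Its argument "series" is a list of rows, each a list of 6 numbers: the shift along the world's x, y, z scaled (see below), then the turn, a rotation vector about the world's x, y, z scaled (see below). A call has 1 to 20 rows; each row is the pose to reach, as a shift and turn from the pose commanded when the call began; what a row does not reach only later rows make up. The controller multiplies each number of a shift by 0.8 m and each number of a turn by 45 degrees. A row lasts 1/8 s, in which the tool goes at most 62.5 mm and 10.7 degrees, less where a joint would pass 70% of its speed; a pose out of reach is approached as far as the arm can. A call with a number of a shift or a turn outside -1 to 1 is refused whole. A call with a gripper value outside its range is refused whole. "jaw" is the opening, from 0 (shut) to 1 (fully open), set as the call begins (left out, the last holds). The fingers move at their own pace and stop on an object; "squeeze" is the grip in N (left out, the last holds). Time passes only in rows, so rows that repeat a pose let the fingers close. It gives the time, the measured TCP pose, the force, the opening and the grip force at its end, in the units of the state.
- ctrl.get_state(): the state, without advancing time (a new reading comes with each control period).
- ctrl.read_camera(name): name is "scene" or "side" or "wrist"; returns the picture (480x640x3 uint8, red, green, blue); there is no depth.
- ctrl.get_calibration(name): a dict with "fx", "fy", "cx", "cy" (pixels), "dist_coeffs" ([k1, k2, p1, p2, k3] as OpenCV has them; the pictures are not rectified), "xyz" and "orientation" of the camera in the world; the wrist camera has in their place "hand_eye" (4x4, takes a point from camera to tool coordinates, whose origin is the TCP and whose axes are the flange's). Camera axes: x right, y up, looking along -z (the intrinsics and any distortion apply to the point x, -y, -z); pixel columns grow to the right and rows downward; lengths in m; the calibration is good to about 2 mm. A picture is of the moment at which its call begins: read the wrist's pose just before it. get_calibration takes no time and is no camera call.
- ctrl.sign_off(): hands the job in; it is judged then, once.
Trained networks look in the newest picture that a camera, given by its name, has taken for a name from the list of things; names that differ only in an ending like _2 or _b are one class to them, and where a whole thing is asked for, a point or a joint stands for the part that bears it (a point fixed in the world has none). Each returns a list of dicts, best first, with "p" (0 to 1); they miss things now and then, are a little off and sometimes report something else, mostly with a low value. They report only what shows in the picture. A call takes as long as a camera call. They do not tell look-alikes from the thing itself.
- ctrl.boxes_of(thing, camera): "xy" ([column, row] as shares, 0 to 1, of the picture: columns of its width, rows of its height, amid what is visible of it).
- ctrl.silhouettes(thing, camera): "pixels" (480x640 bool, what is visible of it) and "xy" ([column, row] as shares, 0 to 1, of the picture: columns of its width, rows of its height, amid what is visible of it).
The state is a dict: "time": time; "qpos": joint angles; "dq": joint speeds; "joint_efforts": joint torques, N m; "eef_pos": TCP position; "tcp_rot": TCP orientation; "contact_force": force on the tool from outside, world axes, zero at the start; "wrist_torque": the same for the moment, N m; "opening": opening from 0.0 (shut) to 1.0 (fully open); "finger_force": force on a finger pad.
Only numpy, scipy, OpenCV 4.12 (cv2) and the standard library are available. Lean on these libraries where they do the work, as an engineer would, in place of code of your own. Each camera call takes 0.05 s, during which the arm holds its last target. There are 200 camera calls.

## Working session

There is one attempt and no reset: what is moved stays moved. The work goes in short steps, Python scripts to look and compute and a tool call to move; the robot and the scene stay as the last step left them, time stands still between calls to the robot, and variables do not carry over. Pictures are saved under pics/ and viewed, at most 10 in all, crops included, and the job is handed in when it is done.

Besides the shell and the picture viewer there is one more tool, called after "Emit:" as a command line: name --pt "numbers of a row" for each row, then --argument value for the rest. apply_moves: Moves the arm, as the interface text tells. Shifts and turns lie within -1 to 1; 1 stands for 0.8 m of shift or 45 degrees of turn. Its arguments: {"type":"object","properties":{"series":{"type":"array"},"jaw":{"type":"number"},"squeeze":{"type":"number"}},"required":["series"]}

```bash
ls; mkdir -p pics; cat > h.py <<'E'
import numpy as np, cv2, json
from scipy.spatial.transform import Rotation as R
from plant import ctrl
def cam(name, st=None):
    c=ctrl.get_calibration(name)
    K=np.array([[c['fx'],0,c['cx']],[0,c['fy'],c['cy']],[0,0,1.]]); D=np.array(c['dist_coeffs'],float)
    if 'hand_eye' in c:
        st=st or ctrl.get_state(); T=np.eye(4); T[:3,:3]=R.from_quat(st['tcp_rot']).as_matrix(); T[:3,3]=st['eef_pos']
        M=T@np.array(c['hand_eye'])
    else:
        M=np.eye(4); M[:3,:3]=R.from_quat(c['orientation']).as_matrix(); M[:3,3]=c['xyz']
    return K,D,M
def ray(C,uv):
    K,D,M=C; p=cv2.undistortPoints(np.array(uv,float).reshape(1,1,2),K,D)[0,0]
    d=M[:3,:3]@np.array([p[0],-p[1],-1]); return M[:3,3],d/np.linalg.norm(d)
def proj(C,P):
    K,D,M=C; q=(np.atleast_2d(P)-M[:3,3])@M[:3,:3]; q=q*[1,-1,-1]
    return cv2.projectPoints(q,np.zeros(3),np.zeros(3),K,D)[0][:,0]
def tri(rs):
    A=np.zeros((3,3));b=np.zeros(3)
    for o,d in rs: P=np.eye(3)-np.outer(d,d);A+=P;b+=P@o
    x=np.linalg.solve(A,b); return x,[np.linalg.norm(np.cross(x-o,d)) for o,d in rs]
def save(im,n): cv2.imwrite('pics/'+n,im[:,:,::-1])
E
python3 - <<'E'
from h import *
for n in('scene','side'):
    im=ctrl.read_camera(n); save(im,n+'1.png'); C=cam(n); print(n,C[2].round(3).tolist(),C[0][0,0],C[1])
    for t in('rod','stand','sleeve','cradle','pointer','dropper','lens_jar','joystick_knob','rod_knob','bore_mouth','pointer_grip'):
        try: print(t,[(np.round(np.array(b['xy'])*[640,480],1).tolist(),round(b['p'],2)) for b in ctrl.boxes_of(t,n)])
        except Exception as e: print(t,e)
E
```

```text
pics
scene [[0.111, -0.785, 0.61, 1.058], [0.994, 0.086, -0.07, 0.001], [0.002, 0.614, 0.79, 0.826], [0.0, 0.0, 0.0, 1.0]] 457.9505233726809 [-0.07708657  0.          0.          0.          0.        ]
rod [([421.6, 239.6], 0.69), ([484.1, 240.2], 0.61), ([422.2, 189.5], 0.59)]
stand [([414.3, 275.2], 0.78)]
sleeve [([220.2, 319.6], 0.85)]
cradle [([224.5, 311.7], 0.97)]
pointer [([225.0, 252.6], 0.6), ([422.9, 242.9], 0.25)]
dropper [([450.0, 316.4], 0.8)]
lens_jar [([368.5, 331.0], 0.75), ([219.1, 315.8], 0.71)]
joystick_knob [([301.2, 224.1], 0.79), ([422.0, 240.9], 0.67)]
rod_knob [([422.5, 185.9], 0.9), ([422.4, 245.3], 0.79), ([486.1, 238.8], 0.65)]
bore_mouth [([225.0, 318.5], 0.69)]
pointer_grip [([228.6, 252.0], 0.54)]
side [[-0.996, 0.052, -0.076, 0.497], [-0.09, -0.722, 0.686, 0.571], [-0.019, 0.69, 0.724, 0.651], [0.0, 0.0, 0.0, 1.0]] 443.3786618300231 [-0.0119367  0.         0.         0.         0.       ]
rod [([367.1, 328.9], 0.91), ([296.3, 339.5], 0.87), ([246.0, 389.4], 0.84)]
stand [([304.5, 385.1], 0.55)]
sleeve [([271.7, 186.1], 0.59)]
cradle [([297.5, 212.6], 0.96)]
pointer [([321.3, 160.4], 0.72), ([299.1, 337.1], 0.48)]
dropper [([223.4, 403.3], 0.96)]
lens_jar [([236.1, 311.5], 0.55)]
joystick_knob [([397.9, 277.3], 0.61)]
rod_knob [([246.9, 389.6], 0.98), ([297.5, 336.2], 0.82)]
bore_mouth [([270.3, 185.0], 0.92)]
pointer_grip [([323.2, 165.2], 0.78), ([234.7, 312.7], 0.66)]
```

View pics/scene1.png

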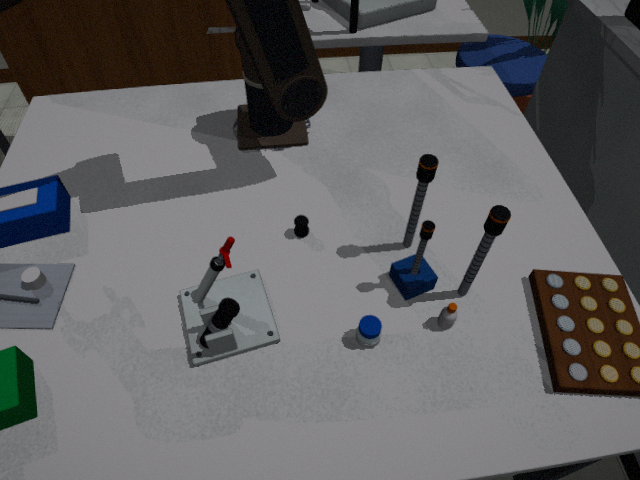

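View pics/side1.png

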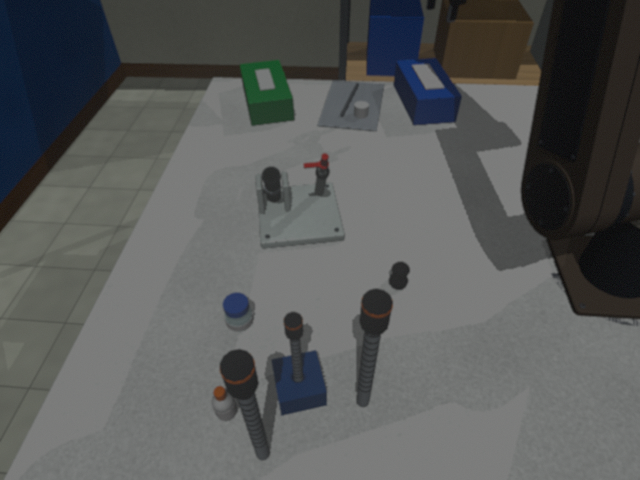

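The scene picture shows the target rod in the blue stand, with its knob at (427,230). Two larger look-alikes have knobs at (427,167) and (497,220). The cradle is at (225,312), with the sleeve mouth near (228,310) and the red pin near (229,242). In the side view the rod's knob is at (293,325), the sleeve mouth at (271,175) and the pin at (324,160).

```bash
python3 - <<'E'
from h import *
S,D=cam('scene'),cam('side')
for n,a,b in [('knobtop',(428,225),(293,317)),('knobmid',(427.5,231),(293.5,325)),('shaft at stand',(415,272),(298,381)),('big1',(428,160),(377,297)),('big2',(498,211),(237,358)),
 ('dropper',(451,311),(221,397)),('jar cap',(369,326),(236,303)),('joy',(301,221),(399,270)),('mouth',(229,306),(271,171)),('pinmid',(229,243),(323.5,160)),('blade tip',(229,265),(306,165)),
 ('stand',(414.3,275.2),(304.5,385.1))]:
    x,e=tri([ray(S,a),ray(D,b)]); print(n,x.round(4),np.round(e,4))
# plate corners: scene at z=.02
for uv in [(181,289),(258,270),(278,338),(195,361)]:
    o,d=ray(S,uv); print(uv,(o+d*(.02-o[2])/d[2]).round(3))
for uv in [(343,238),(262,245)]:
    o,d=ray(D,uv); print(uv,(o+d*(.02-o[2])/d[2]).round(3))
im=ctrl.read_camera('wrist'); save(im,'w1.png'); print(cam('wrist')[2].round(3), np.array(ctrl.get_calibration('wrist')['hand_eye']).round(3))
E
```

```text
knobtop [0.5588 0.2658 0.1927] [0.0014 0.0014]
knobmid [0.5593 0.2675 0.1766] [0.0021 0.0021]
shaft at stand [0.5577 0.2716 0.0359] [0.0001 0.0001]
big1 [0.4618 0.2787 0.2607] [0.0015 0.0015]
big2 [0.5976 0.3628 0.2619] [0.0002 0.0002]
dropper [0.6628 0.3129 0.0515] [0.0013 0.0013]
jar cap [0.6756 0.1501 0.0504] [0.001 0.001]
joy [0.4004 0.0493 0.0421] [0.0008 0.0008]
mouth [ 0.6498 -0.1003  0.1326] [0.0029 0.0029]
pinmid [ 0.546  -0.0926  0.1714] [0.0006 0.0006]
blade tip [ 0.5802 -0.0961  0.1543] [0.0013 0.0013]
stand [0.5515 0.2718 0.0189] [0.0037 0.0037]
(181, 289) [ 0.536 -0.214  0.02 ]
(258, 270) [ 0.506 -0.053  0.02 ]
(278, 338) [ 0.667 -0.021  0.02 ]
(195, 361) [ 0.698 -0.179  0.02 ]
(343, 238) [ 0.504 -0.044  0.02 ]
(262, 245) [ 0.662 -0.014  0.02 ]
[[ 0.44   0.864  0.244  0.358]
 [-0.898  0.424  0.119 -0.577]
 [-0.001 -0.271  0.962  0.375]
 [ 0.     0.     0.     1.   ]] [[-0.     0.962  0.271  0.068]
 [ 1.     0.     0.001  0.001]
 [ 0.001  0.271 -0.962 -0.125]
 [ 0.     0.     0.     1.   ]]
```

```bash
cat >> h.py <<'E'
def tilt(yc,lean=np.pi/6):  # tool pose for the sleeve: x along cradle y, z down the bore
    yc=np.array([np.cos(yc),np.sin(yc),0]); xc=np.cross(yc,[0,0,1]); a=-np.sin(lean)*xc+np.array([0,0,np.cos(lean)])
    return np.column_stack([yc,np.cross(-a,yc),-a]),a,yc,xc
def move(p,Rm,st=None):
    st=st or ctrl.get_state(); r=(R.from_matrix(Rm)*R.from_quat(st['tcp_rot']).inv()).as_rotvec()
    return ((np.array(p)-st['eef_pos'])/.8).round(4).tolist(),(r/(np.pi/4)).round(4).tolist()
E
python3 - <<'E'
from h import *
st=ctrl.get_state(); print(R.from_quat(st['tcp_rot']).as_matrix().round(3), st['eef_pos'])
Rm,a,yc,xc=tilt(np.arctan2(.184,.983)); print(Rm.round(3),a)
print(move([.585,-.025,.30],Rm))
E
```

```text
[[ 0.898  0.44  -0.   ]
 [ 0.44  -0.898  0.   ]
 [-0.    -0.    -1.   ]] [ 0.29713013 -0.60607057  0.25031483]
[[ 0.983  0.159  0.092]
 [ 0.184 -0.851 -0.491]
 [ 0.     0.5   -0.866]] [-0.09199333  0.49146437  0.8660254 ]
([0.3598, 0.7263, 0.0621], [-0.6347, -0.2106, -0.3368])
```

View pics/w1.png

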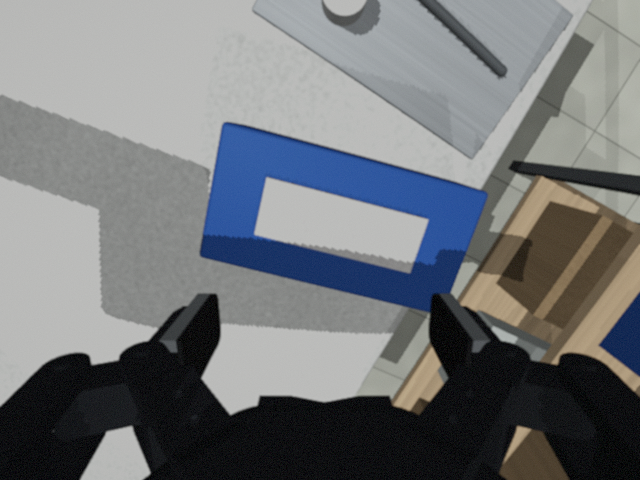

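The wrist view shows a blue box and, from row 300 down, the open fingers, so targets should sit in the upper half of the picture.

Emit:
apply_moves --pt "0.08 0.18 0.07 0 0 0" --pt "0.16 0.36 0.07 -0.2 -0.07 -0.1" --pt "0.25 0.54 0.07 -0.4 -0.14 -0.2" --pt "0.33 0.72 0.06 -0.635 -0.21 -0.337" --pt "0.33 0.72 0.06 -0.635 -0.21 -0.337" --pt "0.33 0.72 0.06 -0.635 -0.21 -0.337" --pt "0.33 0.72 0.06 -0.635 -0.21 -0.337" --pt "0.33 0.72 0.06 -0.635 -0.21 -0.337" --pt "0.33 0.72 0.06 -0.635 -0.21 -0.337" --pt "0.33 0.72 0.06 -0.635 -0.21 -0.337" --pt "0.33 0.72 0.06 -0.635 -0.21 -0.337" --pt "0.33 0.72 0.06 -0.635 -0.21 -0.337" --pt "0.33 0.72 0.06 -0.635 -0.21 -0.337" --pt "0.33 0.72 0.06 -0.635 -0.21 -0.337" --pt "0.33 0.72 0.06 -0.635 -0.21 -0.337"

```text
time: 3.12
eef_pos: [0.5608, -0.0311, 0.2984]
tcp_rot: [0.962, 0.088, 0.024, 0.258]
contact_force: [-0.6, -0.2, 0.6]
opening: 0.999
finger_force: 0.0
```

```bash
python3 - <<'E'
from h import *
st=ctrl.get_state(); im=ctrl.read_camera('wrist'); save(im,'w2.png'); np.save('w2st.npy',st,allow_pickle=True); C=cam('wrist',st)
print(st['time'],st['eef_pos'],R.from_quat(st['tcp_rot']).as_matrix().round(3),st['qpos'])
for t in('bore_mouth','pointer_grip','pointer_edge'): print(t,[(np.round(np.array(b['xy'])*[640,480],1).tolist(),round(b['p'],2)) for b in ctrl.boxes_of(t,'wrist')])
print(proj(C,[[.65,-.1,.1326],[.546,-.0926,.1714]]))
E
```

```text
3.125 [ 0.56077201 -0.03107805  0.29844465] [[ 0.983  0.158  0.091]
 [ 0.182 -0.851 -0.492]
 [-0.     0.5   -0.866]] [-0.03474227 -0.01211001  1.87650734 -0.54941807  1.20912912  1.53386379]
bore_mouth [([307.6, 133.3], 0.6)]
pointer_grip [([309.0, 247.4], 0.79)]
pointer_edge [([312.0, 251.9], 0.8), ([98.7, 348.1], 0.48)]
[[310.50997177 129.24333301]
 [305.33367798 261.25933521]]
```

View pics/w2.png

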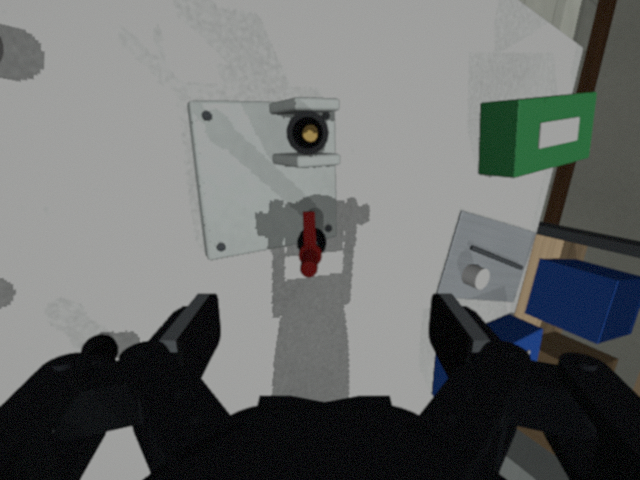

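The wrist view from above shows the sleeve mouth near (308,132) with the gold stop visible inside. The red pin's top is at about (309,269) and the blade tip at about (308,212). I'll take a second view 9 cm to the side.

Emit:
apply_moves --pt "0.02 -0.07 0 0 0 0" --pt "0.02 -0.12 0 0 0 0" --pt "0.02 -0.12 0 0 0 0" --pt "0.02 -0.12 0 0 0 0" --pt "0.02 -0.12 0 0 0 0"

```text
time: 3.95
eef_pos: [0.5772, -0.1251, 0.2983]
tcp_rot: [0.962, 0.09, 0.024, 0.258]
contact_force: [0.5, -0.9, -0.6]
opening: 0.999
finger_force: 0.0
```

```bash
python3 - <<'E'
from h import *
st=ctrl.get_state(); im=ctrl.read_camera('wrist'); save(im,'w3.png'); np.save('w3st.npy',st,allow_pickle=True); C=cam('wrist',st)
print(st['time'],st['eef_pos'])
for t in('bore_mouth','pointer_grip'): print(t,[(np.round(np.array(b['xy'])*[640,480],1).tolist(),round(b['p'],2)) for b in ctrl.boxes_of(t,'wrist')])
a=cv2.imread('pics/w2.png')[90:290,230:390]; u,v=proj(C,[.6,-.1,.15])[0].astype(int); u-=80;v-=100; print('crop2 offset',u,v)
u=max(u,0);v=max(v,0);b=cv2.imread('pics/w3.png')[v:v+200,u:u+160]; print(u,v)
cv2.imwrite('pics/c23.png',cv2.resize(np.hstack([a,b]),None,fx=2.5,fy=2.5,interpolation=cv2.INTER_CUBIC))
E
```

```text
3.95 [ 0.57718577 -0.12505102  0.29828476]
bore_mouth [([201.5, 135.1], 0.81), ([190.9, 269.1], 0.57)]
pointer_grip [([190.5, 268.4], 0.88)]
crop2 offset 110 99
110 99
```

View pics/c23.png

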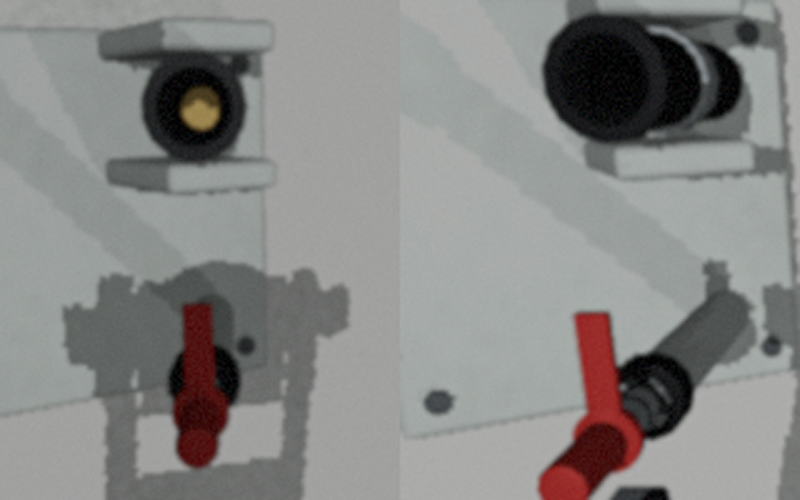

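```bash
python3 - <<'E'
from h import *
from scipy.optimize import least_squares
s2=np.load('w2st.npy',allow_pickle=True).item();s3=np.load('w3st.npy',allow_pickle=True).item()
A,B,S,D=cam('wrist',s2),cam('wrist',s3),cam('scene'),cam('side')
obs={'m':[(A,(307.6,132.8)),(B,(192,129.8)),(S,(229,306)),(D,(271,171))],
'pin':[(A,(309.2,269.2)),(B,(176,291.8)),(S,(231.5,238)),(D,(324,155))],
'bl':[(A,(308.8,212.4)),(B,(186.4,224.6)),(S,(229,266)),(D,(305,165))]}
for k,o in obs.items(): x,e=tri([ray(*q) for q in o[:2]]); print(k,x.round(4),np.round(e,4))
def pts(p):
    _,a,yc,xc=tilt(p[3]); m=p[:3]; return {'m':m,'pin':m-.1*yc+.052*a,'bl':m-.062*yc+.02*a}
def f(p,full=False):
    P=pts(p); r=[]
    for k,o in obs.items():
        for i,(C,uv) in enumerate(o): r.append((proj(C,P[k])[0]-uv)*(1 if i<2 else .5))
    return np.array(r).ravel()
r=least_squares(f,[.65,-.1,.13,.18],loss='soft_l1'); print(r.x.round(4),np.degrees(r.x[3])); print(f(r.x).reshape(3,4,2).round(1).tolist())
Rm,a,yc,xc=tilt(r.x[3]); 
# foot of the bore at cradle +50mm
print('foot',r.x[:3]-.12*a,'axis',a.round(4))
np.save('sl.npy',r.x)
E
```

```text
m [ 0.6477 -0.1009  0.1263] [0.0003 0.0003]
pin [ 0.5436 -0.0909  0.1817] [0.0008 0.0008]
bl [ 0.5828 -0.0982  0.1547] [0.0001 0.0001]
[ 0.6463 -0.097   0.1363  0.1932] 11.067318245409348
[[[1.2, 0.2], [-3.3, 1.1], [0.3, -2.2], [0.1, 0.3]], [[-0.7, -0.7], [-0.3, 1.6], [-1.0, 0.3], [0.6, 0.5]], [[0.4, -1.2], [1.2, -1.1], [-1.0, 0.2], [-0.5, -0.1]]]
foot [ 0.65782832 -0.15589487  0.03233835] axis [-0.096   0.4907  0.866 ]
```

```bash
python3 - <<'E'
from h import *
Rm=tilt(np.radians(30),0)[0]; print(Rm.round(2)); print(move([.559,.267,.31],Rm))
E
```

```text
[[ 0.87  0.5  -0.  ]
 [ 0.5  -0.87 -0.  ]
 [ 0.    0.   -1.  ]]
([-0.0228, 0.4902, 0.0145], [0.6283, 0.2323, 0.4197])
```

Emit:
apply_moves --pt "-0.01 0.05 0.03 0.2 0.07 0.12" --pt "-0.01 0.11 0.03 0.4 0.14 0.25" --pt "-0.02 0.18 0.03 0.628 0.232 0.42" --pt "-0.023 0.25 0.03 0.628 0.232 0.42" --pt "-0.023 0.32 0.02 0.628 0.232 0.42" --pt "-0.023 0.39 0.015 0.628 0.232 0.42" --pt "-0.023 0.46 0.015 0.628 0.232 0.42" --pt "-0.023 0.49 0.015 0.628 0.232 0.42" --pt "-0.023 0.49 0.015 0.628 0.232 0.42" --pt "-0.023 0.49 0.015 0.628 0.232 0.42" --pt "-0.023 0.49 0.015 0.628 0.232 0.42"

```text
time: 5.48
eef_pos: [0.5589, 0.2649, 0.3104]
tcp_rot: [0.966, 0.258, -0.0, 0.0]
contact_force: [-1.1, 0.1, -0.3]
opening: 1.002
finger_force: 0.0
```

```bash
python3 - <<'E'
from h import *
st=ctrl.get_state(); im=ctrl.read_camera('wrist'); save(im,'w4.png'); C=cam('wrist',st)
print(st['time'],st['eef_pos'],R.from_quat(st['tcp_rot']).as_matrix().round(3).tolist(),st['qpos'].round(2) if hasattr(st['qpos'],'round') else st['qpos'])
print(proj(C,[[.559,.267,.192],[.559,.267,.176]]))
for t in('rod_knob','rod'): print(t,[(np.round(np.array(b['xy'])*[640,480],1).tolist(),round(b['p'],2)) for b in ctrl.boxes_of(t,'wrist')])
E
```

```text
5.475 [0.55892    0.26490049 0.31041581] [[0.867, 0.498, -0.0], [0.498, -0.867, -0.001], [-0.001, 0.001, -1.0]] [ 0.28  0.12  1.66 -0.    1.36  1.33]
[[320.76894198 234.67593481]
 [320.9760174  229.10621132]]
rod_knob [([189.1, 111.3], 0.8), ([321.4, 231.1], 0.78), ([242.7, 348.0], 0.71), ([334.3, 96.0], 0.67)]
rod [([192.7, 110.4], 0.92), ([318.2, 231.7], 0.61), ([240.9, 347.1], 0.58)]
```

View pics/w4.png

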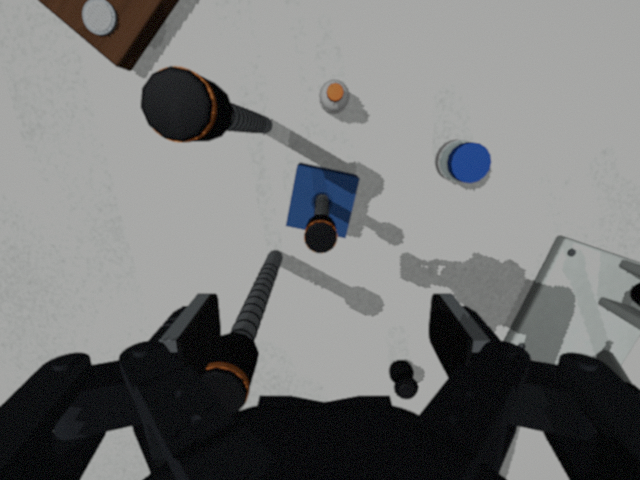

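The wrist view shows the small rod's knob at (320,236) above the blue stand, within 1.5 px of the prediction. The look-alikes are clear of the fingers, so I'll descend and grip.

Emit:
apply_moves --pt "0 0.0025 -0.06 0 0 0" --pt "0 0.0025 -0.11 0 0 0" --pt "0 0.0025 -0.15 0 0 0" --pt "0 0.0025 -0.168 0 0 0" --pt "0 0.0025 -0.168 0 0 0" --pt "0 0.0025 -0.168 0 0 0" --jaw 0.75

```text
time: 6.38
eef_pos: [0.5599, 0.2682, 0.178]
tcp_rot: [0.966, 0.258, 0.001, 0.0]
contact_force: [0.3, -0.1, -0.6]
opening: 0.749
finger_force: 0.0
```

Emit:
apply_moves --pt "0 0 0 0 0 0" --pt "0 0 0 0 0 0" --pt "0 0 0 0 0 0" --pt "0 0 0 0 0 0" --pt "0 0 0 0 0 0" --pt "0 0 0 0 0 0" --jaw 0 --squeeze 40

```text
time: 7.12
eef_pos: [0.5593, 0.2682, 0.177]
tcp_rot: [0.966, 0.258, 0.001, 0.0]
contact_force: [0.2, 0.7, 5.5]
opening: 0.27
finger_force: 39.1
```

Emit:
apply_moves --pt "0 0 0.02 0 0 0" --pt "0 0 0.06 0 0 0" --pt "0 0 0.12 0 0 0" --pt "0 0 0.18 0 0 0" --pt "0 0 0.19 0 0 0" --pt "0 0 0.19 0 0 0" --pt "0 0 0.19 0 0 0"

```text
time: 8.0
eef_pos: [0.5576, 0.2676, 0.3245]
tcp_rot: [0.966, 0.258, -0.003, 0.0]
contact_force: [-0.2, -0.2, -2.7]
opening: 0.267
finger_force: 39.6
```

```bash
cat > rodfit.py <<'E'
from h import *
st=ctrl.get_state(); Rt=R.from_quat(st['tcp_rot']).as_matrix(); t=np.array(st['eef_pos']); crops=[]
print(st['time'],t,st['opening'])
for n in('scene','side'):
    im=ctrl.read_camera(n); C=cam(n); top,tip=proj(C,[t-Rt[:,2]*.016,t+Rt[:,2]*.166]); print(n,top.round(1),tip.round(1))
    c=((top+tip)/2).astype(int)-[50,75]; c=np.clip(c,0,[540,330]); print('crop',c)
    crops.append(im[c[1]:c[1]+150,c[0]:c[0]+100,::-1])
import sys; cv2.imwrite('pics/'+sys.argv[1],cv2.resize(np.hstack(crops),None,fx=4,fy=4,interpolation=cv2.INTER_CUBIC))
E
python3 rodfit.py r1.png
```

```text
8.0 [0.55762896 0.26759374 0.32446101] 0.26745924170813135
scene [446.9 163.3] [424.2 235.2]
crop [385 124]
side [285.  234.5] [295.  333.8]
crop [240 209]
```

View pics/r1.png

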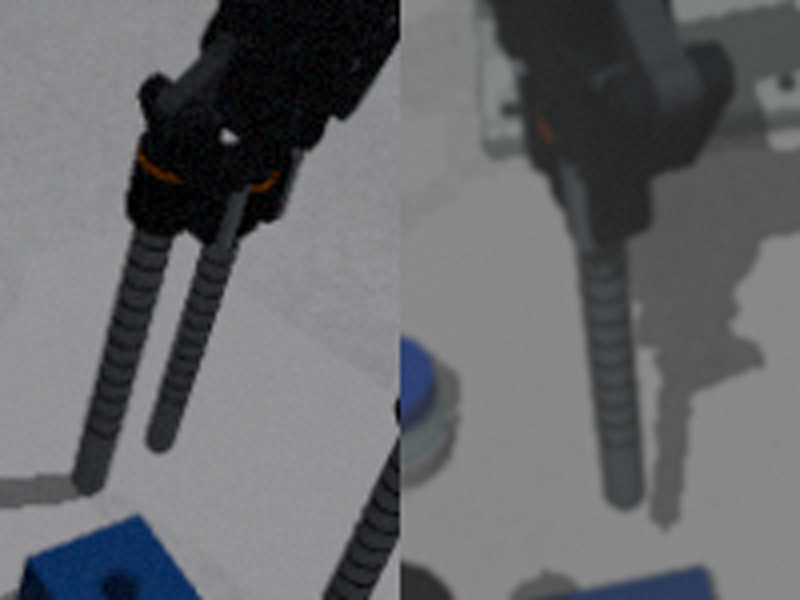

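The rod hangs straight in the gripper. Its tip is at about (424.5,235) in scene and (296,335) in side, both within about 1.5 px of the prediction.

```bash
python3 - <<'E'
from h import *
p=np.load('sl.npy'); Rm,a,yc,xc=tilt(p[3]); print(move(p[:3]+a*.206,Rm)); print(a/.8)
E
```

```text
([0.0858, -0.3295, -0.0129], [-0.6258, -0.2412, -0.4081])
[-0.11997638  0.61337645  1.08253175]
```

Emit:
apply_moves --pt "0.02 -0.06 0 0 0 0" --pt "0.04 -0.12 0 -0.1 -0.04 -0.07" --pt "0.06 -0.18 0 -0.25 -0.1 -0.17" --pt "0.08 -0.24 0 -0.4 -0.16 -0.27" --pt "0.086 -0.29 -0.005 -0.55 -0.21 -0.36" --pt "0.086 -0.33 -0.013 -0.626 -0.241 -0.408" --pt "0.086 -0.33 -0.013 -0.626 -0.241 -0.408" --pt "0.086 -0.33 -0.013 -0.626 -0.241 -0.408" --pt "0.086 -0.33 -0.013 -0.626 -0.241 -0.408" --pt "0.086 -0.33 -0.013 -0.626 -0.241 -0.408" --pt "0.086 -0.33 -0.013 -0.626 -0.241 -0.408"

```text
time: 9.48
eef_pos: [0.6276, 0.0043, 0.3178]
tcp_rot: [0.961, 0.094, 0.028, 0.258]
contact_force: [-0.0, -0.6, -1.9]
opening: 0.269
finger_force: 39.8
```

```bash
cat > tippos.py <<'E'
from h import *
p=np.load('sl.npy'); Rm,a,yc,xc=tilt(p[3]); st=ctrl.get_state(); Rt=R.from_quat(st['tcp_rot']).as_matrix()
tip=np.array(st['eef_pos'])+Rt[:,2]*.166; d=tip-p[:3]; print('tip rel mouth: yc %.4f xc(perp) %.4f a %.4f'%(d@yc,d@np.cross(yc,a),d@a)); print('force',st['contact_force'])
print('fix',move(st['eef_pos'],Rm))
E
python3 tippos.py; python3 rodfit.py r2.png; python3 - <<'E'
from h import *
p=np.load('sl.npy'); a=tilt(p[3])[1]
for n in('scene','side'): print(n,proj(cam(n),[p[:3],p[:3]+.04*a]).round(1).tolist())
im=ctrl.read_camera('wrist'); save(im,'w5.png'); print(proj(cam('wrist'),[p[:3],p[:3]+.04*a]))
E
```

```text
tip rel mouth: yc 0.0020 xc(perp) 0.0017 a 0.0428
force [-0.01848969 -0.63814967 -1.92449329]
fix ([0.0, 0.0, 0.0], [0.0003, 0.0058, -0.0038])
9.475 [0.62761529 0.00434723 0.31783973] 0.2691867001248049
scene [286.7 213.2] [238.3 288.1]
crop [212 175]
side [261.6 108. ] [268.8 161.5]
crop [215  59]
scene [[229.6, 301.7], [238.3, 288.2]]
side [[271.3, 171.6], [270.1, 163.0]]
[[320.86125431 213.65376709]
 [320.45324161 223.11143307]]
```

View pics/r2.png

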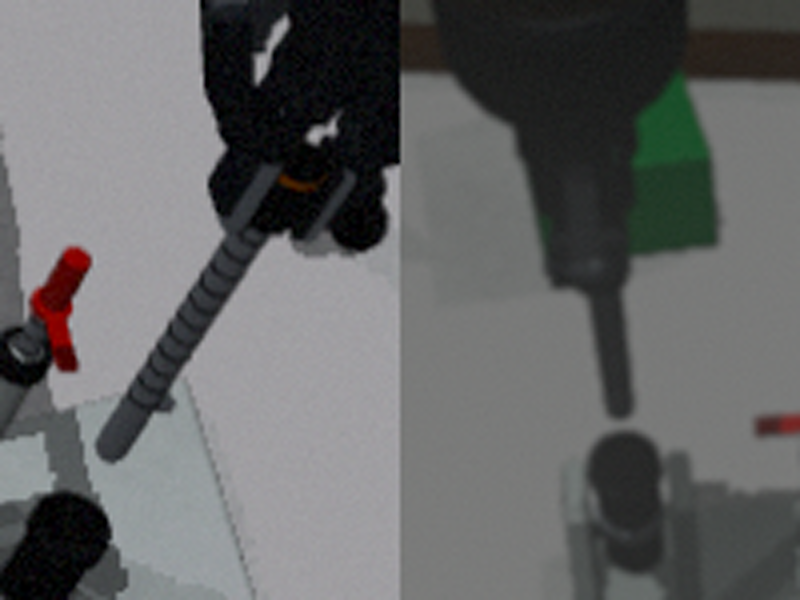

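```bash
python3 - <<'E'
from h import *
from scipy.optimize import least_squares
s2=np.load('w2st.npy',allow_pickle=True).item();s3=np.load('w3st.npy',allow_pickle=True).item()
A,B,S,D=cam('wrist',s2),cam('wrist',s3),cam('scene'),cam('side')
obs={'m':[(A,(307.6,132.8)),(B,(190.8,129.8)),(S,(230.1,305.2)),(D,(271.3,176.2))],
'pin':[(A,(309.2,269.2)),(B,(176,291.8)),(S,(231.5,238)),(D,(324,155))],
'bl':[(A,(308.8,212.4)),(B,(186.4,224.6)),(S,(229,266)),(D,(305,165))]}
for k,o in obs.items(): x,e=tri([ray(*q) for q in o]); print(k,x.round(4),np.round(e,4))
def f(p):
    _,a,yc,xc=tilt(p[3]); m=p[:3]; h=p[4]; P={'m':m,'pin':m-.1*yc+(.032+h)*a,'bl':m-.062*yc+h*a}
    return np.array([(proj(C,P[k])[0]-uv)*(1 if i<2 else .6) for k,o in obs.items() for i,(C,uv) in enumerate(o)]).ravel()
r=least_squares(f,[.65,-.1,.13,.18,.02],loss='soft_l1'); print(r.x.round(4)); print(f(r.x).reshape(3,4,2).round(1).tolist())
np.save('sl.npy',r.x); _,a,yc,xc=tilt(r.x[3]); print('foot z',(r.x[:3]-.12*a).round(4), proj(D,r.x[:3]),proj(S,r.x[:3]))
E
python3 tippos.py
```

```text
m [ 0.6474 -0.0994  0.1252] [0.0019 0.0009 0.0017 0.0014]
pin [ 0.545  -0.0885  0.1851] [0.0011 0.0018 0.0019 0.0003]
bl [ 0.5825 -0.0975  0.154 ] [0.001  0.0009 0.0022 0.0012]
[ 0.6474 -0.1     0.1273  0.2186  0.0312]
[[[-0.5, -0.3], [0.1, 0.6], [-0.9, -0.2], [0.0, -1.1]], [[-0.2, -0.0], [0.0, 2.4], [-1.3, 0.1], [0.8, 0.3]], [[-0.1, -1.1], [-0.1, -0.9], [-0.9, 0.0], [-0.7, -0.1]]]
foot z [ 0.6604 -0.1585  0.0234] [[271.3711443 174.4280851]] [[228.63346012 304.94020247]]
tip rel mouth: yc 0.0019 xc(perp) 0.0037 a 0.0518
force [ 0.33838367 -0.39466496 -1.70088959]
fix ([0.0, 0.0, 0.0], [0.0003, 0.0055, 0.0291])
```

View pics/w5.png

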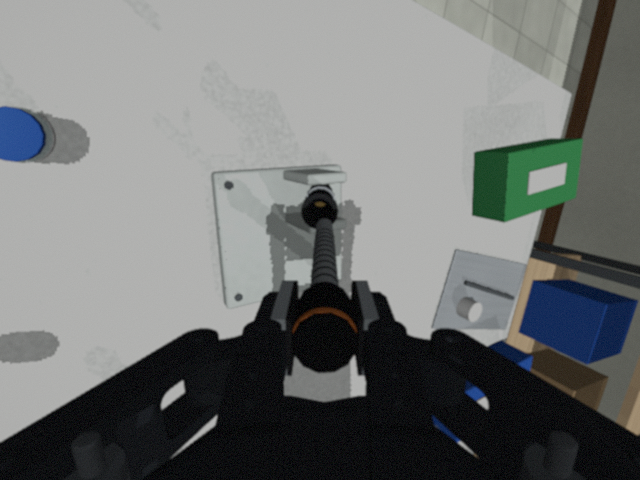

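In the wrist view the rod tip is at (322,221) and the open mouth at (319,206), so the tip sits about 4 mm to the right. The refit agrees and also shows the pointer starting about 11 mm out. I'll correct and approach the mouth.

```bash
python3 - <<'E'
from h import *
p=np.load('sl.npy'); Rm,a,yc,xc=tilt(p[3]); ty=Rm[:,1]
for s in(.012,-.02): print(s,move(p[:3]+a*(.166+s)-.001*ty,Rm))
print('10mm step',(a*.01/.8).round(4))
C=cam('wrist');print(proj(C,[p[:3]]))
E
```

```text
0.012 ([0.0004, -0.0204, -0.0459], [0.0003, 0.0055, 0.0291])
-0.02 ([0.0048, -0.0399, -0.0805], [0.0003, 0.0055, 0.0291])
10mm step [-0.0014  0.0061  0.0108]
[[319.12465819 211.25783469]]
```

```bash
python3 - <<'E'
from h import *
im=cv2.imread('pics/w5.png').astype(int); g=im.sum(2)//3
for v in range(180,250,2): print(v,' '.join('%3d'%x for x in g[v,294:348:2]))
p=np.load('sl.npy'); st=ctrl.get_state(); Rt=R.from_quat(st['tcp_rot']).as_matrix(); t=np.array(st['eef_pos'])
C=cam('wrist'); print(C[0][0,0],proj(C,[t+Rt[:,2]*s for s in(.06,.1,.166,.218)]).round(1).tolist())
print('collar edges',proj(C,[p[:3]+.0185*d for d in (Rt[:,0],-Rt[:,0],Rt[:,1],-Rt[:,1])]).round(1).tolist())
E
```

```text
180 102 104 107 111 109 112 114 141 160 159 159 162 169 173 173 175 172 172 170 171 169 169 167 168 166 164 162
182 142 127 115 109 103 106 111 146 158 155 155 153 154 159 164 164 160 156 152 152 154 153 148 143 146 158 174
184 160 160 159 153 144 131 118 131 137 125 113 102  92  90 100  95  82  88 150 161 166 172 170 161 170 176 178
186 162 161 160 159 161 160 155 155 127  57  54  77  98  92  85  76  46  32 129 173 172 171 172 161 171 175 177
188 161 159 159 160 159 159 158 153  98  98 125 120 108 112 121 122 122  82  72 153 172 172 172 160 174 177 177
190 159 161 162 159 157 158 154 124 111 109  77  43  18  22  33  48  94 121 114 134 172 169 170 159 171 176 176
192 160 160 160 161 159 159 145 103  94  35   1  17  14  14   2  14  15  59 117 132 164 171 171 159 174 177 177
194 161 160 160 161 161 158 149  85  25   9  30  32  32  37  31  29  25   7  60 126 148 170 172 162 173 178 177
196 162 159 158 159 160 154 120  62  28  33  38  36  39  35  40  37  35  24  22  87 155 172 169 161 172 175 175
198 160 159 161 159 164 140  55  35  33  30  33  28  20  28  28  27  38  31  31  58 146 168 
[... 2279 characters left out ...]
  92  96 105 114 112 112  80  34  39  34  35  40  41  45  49  50  80 110 107 116 145 121 120
242  94  94  92  96  95  93  95  99 108 109  71  38  34  45  46  55  55  50  44  40  79 109 109 112 130 121 120
244  96  94  95  93  95  91  93  92  94 106  66  35  38  38  35  39  40  46  52  45  70 107 111 108 114 117 119
246  97  98  93  93  96  96  93  94  94  99  61  37  31  42  50  51  50  51  42  45  65 107 112 110 127 119 121
248  95  96  94  95  95  97  94  97  97  90  45  31  48  44  49  45  48  54  53  48  61 107 109 117 152 120 121
352.949295581661 [[321.6, 265.3], [322.1, 244.4], [322.6, 221.7], [322.9, 209.7]]
collar edges [[319.1, 192.6], [319.2, 229.4], [337.9, 211.3], [300.4, 211.3]]
```

```bash
python3 - <<'E'
from h import *
p=np.load('sl.npy'); Rm,a,yc,xc=tilt(p[3]); p[:3]-=.0018*Rm[:,1]; np.save('sl.npy',p)
for s in(.008,-.02): print(s,move(p[:3]+a*(.166+s),Rm))
E
```

```text
0.008 ([0.0008, -0.022, -0.0507], [0.0003, 0.0055, 0.0291])
-0.02 ([0.0046, -0.0391, -0.081], [0.0003, 0.0055, 0.0291])
```

Emit:
apply_moves --pt "-0.004 0.0006 -0.011 0 0.0055 0.029" --pt "-0.004 0.0006 -0.011 0 0.0055 0.029" --pt "-0.003 -0.007 -0.024 0 0.0055 0.029" --pt "-0.001 -0.015 -0.038 0 0.0055 0.029" --pt "0.0008 -0.022 -0.0507 0 0.0055 0.029" --pt "0.0008 -0.022 -0.0507 0 0.0055 0.029" --pt "0.002 -0.0265 -0.059 0 0.0055 0.029" --pt "0.003 -0.031 -0.067 0 0.0055 0.029" --pt "0.004 -0.0355 -0.075 0 0.0055 0.029" --pt "0.0046 -0.0391 -0.081 0 0.0055 0.029" --pt "0.0046 -0.0391 -0.081 0 0.0055 0.029" --pt "0.0046 -0.0391 -0.081 0 0.0055 0.029"

```text
time: 11.12
eef_pos: [0.6314, -0.0273, 0.2528]
tcp_rot: [0.96, 0.105, 0.028, 0.257]
contact_force: [1.2, -0.9, -1.8]
opening: 0.268
finger_force: 39.8
```

```bash
python3 tippos.py; python3 - <<'E'
from h import *
st=ctrl.get_state(); print(st['time'],st['wrist_torque'],st['finger_force'])
E
```

```text
tip rel mouth: yc 0.0002 xc(perp) 0.0002 a -0.0201
force [ 1.16406845 -0.86671192 -1.76792606]
fix ([0.0, 0.0, 0.0], [0.0005, 0.0003, 0.0001])
11.125 [ 0.44351162 -0.2027249   0.12367313] 39.81778621673584
```

Emit:
apply_moves --pt "0.0007 -0.003 -0.0054 0 0 0" --pt "0.0014 -0.0061 -0.0108 0 0 0" --pt "0.0021 -0.0092 -0.0162 0 0 0" --pt "0.0028 -0.0122 -0.0216 0 0 0" --pt "0.0035 -0.0153 -0.027 0 0 0" --pt "0.0042 -0.0183 -0.0325 0 0 0" --pt "0.0049 -0.0214 -0.0379 0 0 0" --pt "0.0049 -0.0214 -0.0379 0 0 0"

```text
time: 12.12
eef_pos: [0.6351, -0.0448, 0.2217]
tcp_rot: [0.96, 0.105, 0.028, 0.258]
contact_force: [3.3, -0.7, -2.7]
opening: 0.272
finger_force: 39.8
```

```bash
python3 tippos.py
```

```text
tip rel mouth: yc -0.0002 xc(perp) 0.0002 a -0.0560
force [ 3.29374638 -0.68421837 -2.66365663]
fix ([0.0, 0.0, 0.0], [0.0008, -0.0009, 0.0002])
```

Emit:
apply_moves --pt "0.0014 -0.0018 -0.0032 0 0 0" --pt "0.0018 -0.0037 -0.0065 0 0 0" --pt "0.0022 -0.0055 -0.0097 0 0 0"

```text
time: 12.5
eef_pos: [0.6368, -0.0489, 0.2144]
tcp_rot: [0.96, 0.105, 0.028, 0.257]
contact_force: [1.0, 0.3, -0.8]
opening: 0.269
finger_force: 39.9
```

Emit:
apply_moves --pt "0.0004 -0.0018 -0.0032 0 0 0" --pt "0.0008 -0.0037 -0.0065 0 0 0" --pt "0.0012 -0.0055 -0.0097 0 0 0"

```text
time: 12.88
eef_pos: [0.6388, -0.0524, 0.2093]
tcp_rot: [0.96, 0.105, 0.03, 0.257]
contact_force: [-2.7, 10.2, 12.6]
opening: 0.27
finger_force: 41.7
```

```bash
python3 tippos.py
```

```text
tip rel mouth: yc 0.0023 xc(perp) 0.0010 a -0.0708
force [-2.67622258 10.20377992 12.56210894]
fix ([0.0, 0.0, 0.0], [-0.0006, 0.0037, 0.0009])
```

Emit:
apply_moves --pt "0 0 0 0 0 0" --pt "0 0 0 0 0 0"

```text
time: 13.12
eef_pos: [0.6386, -0.0523, 0.2094]
tcp_rot: [0.96, 0.105, 0.029, 0.257]
contact_force: [-1.8, 4.6, 5.5]
opening: 0.266
finger_force: 40.9
```

```bash
python3 tippos.py
```

```text
tip rel mouth: yc 0.0020 xc(perp) 0.0010 a -0.0707
force [-1.82124304  4.58341643  5.51437973]
fix ([0.0, 0.0, 0.0], [-0.0002, 0.0032, 0.0007])
```

Emit:
apply_moves --pt "0 0.001 0.002 0 0 0" --pt "0 0.001 0.002 0 0 0" --pt "0 0.001 0.002 0 0 0" --pt "0 0.001 0.002 0 0 0" --pt "0 0.001 0.002 0 0 0" --pt "0 0.001 0.002 0 0 0" --jaw 0.75

```text
time: 13.88
eef_pos: [0.6378, -0.0525, 0.2084]
tcp_rot: [0.96, 0.105, 0.028, 0.257]
contact_force: [-0.2, 0.1, -0.1]
opening: 0.752
finger_force: 0.0
```

```bash
python3 tippos.py;  python3 - <<'E'
from h import *
st=ctrl.get_state(); print(st['opening'],st['eef_pos'],st['finger_force'])
p=np.load('sl.npy'); Rm,a,yc,xc=tilt(p[3])
print('10cm up',(a*.1/.8).round(4))
E
```

```text
tip rel mouth: yc 0.0009 xc(perp) 0.0005 a -0.0715
force [-0.15754592  0.05858936 -0.12897058]
fix ([0.0, 0.0, 0.0], [0.0006, -0.0004, 0.0005])
0.7516686218315592 [ 0.63784456 -0.05254215  0.20842637] 0.0
10cm up [-0.0136  0.061   0.1083]
```

Emit:
apply_moves --pt "-0.003 0.012 0.022 0 0 0" --pt "-0.008 0.037 0.065 0 0 0" --pt "-0.0136 0.061 0.108 0 0 0" --pt "-0.03 0.061 0.108 0 0 0" --pt "-0.05 0.061 0.108 0 0 0" --pt "-0.05 0.061 0.108 0 0 0" --pt "-0.05 0.061 0.108 0 0 0" --pt "-0.05 0.061 0.108 0 0 0"

```text
time: 14.88
eef_pos: [0.5981, -0.0038, 0.2946]
tcp_rot: [0.96, 0.105, 0.028, 0.257]
contact_force: [0.1, 0.4, 0.2]
opening: 0.748
finger_force: 0.0
```

```bash
python3 - <<'E'
from h import *
st=ctrl.get_state(); im=ctrl.read_camera('wrist'); save(im,'w6.png'); np.save('w6st.npy',st,allow_pickle=True); C=cam('wrist',st)
for n in('scene','side'): save(ctrl.read_camera(n),n+'6.png')
p=np.load('sl.npy'); Rm,a,yc,xc=tilt(p[3]); h=.0312
P={'top':p[:3]+.111*a,'kbase':p[:3]+.079*a,'blade':p[:3]-.062*yc+h*a,'pintop':p[:3]-.1*yc+(h+.032)*a}
print(st['eef_pos'],st['time'])
crops=[]
for n,Cc in(('wrist',C),('scene',cam('scene')),('side',cam('side'))):
    q={k:proj(Cc,v)[0].round(1).tolist() for k,v in P.items()}; print(n,q)
    c=np.mean(list(q.values()),0).astype(int)-[44,60]; c=np.clip(c,0,[550,360]); print(c)
    crops.append(cv2.imread('pics/'+{'wrist':'w6','scene':'scene6','side':'side6'}[n]+'.png')[c[1]:c[1]+120,c[0]:c[0]+88])
cv2.imwrite('pics/c6.png',cv2.resize(np.hstack(crops),None,fx=3,fy=3))
E
```

```text
[ 0.59809788 -0.00384767  0.29456867] 14.875
wrist {'top': [330.3, 207.7], 'kbase': [329.5, 198.9], 'blade': [328.5, 260.5], 'pintop': [328.7, 317.7]}
[285 186]
scene {'top': [254.9, 265.3], 'kbase': [247.1, 277.4], 'blade': [228.3, 266.1], 'pintop': [230.3, 238.3]}
[196 201]
side {'top': [268.6, 149.7], 'kbase': [269.5, 157.8], 'blade': [304.0, 165.7], 'pintop': [325.5, 156.5]}
[247  97]
```

```bash
python3 - <<'E'
from h import *
p=np.load('sl.npy'); Rm,a,yc,xc=tilt(p[3]); im=cv2.imread('pics/scene6.png'); S=cam('scene')
for off in(-.006,0,.006):
    L=[]
    for s in np.arange(.06,.15,.004):
        u,v=proj(S,p[:3]+s*a+off*yc)[0]; L.append((int(s*1000),im[int(round(v)),int(round(u))][::-1].tolist()))
    print(off,L)
for n in('scene','side','wrist'):
  print(n,[(np.round(np.array(b['xy'])*[640,480],1).tolist(),round(b['p'],2)) for b in ctrl.boxes_of('rod_knob',n)],[(np.round(np.array(b['xy'])*[640,480],1).tolist(),round(b['p'],2)) for b in ctrl.boxes_of('pointer_grip',n)])
E
```

```text
-0.006 [(60, [145, 152, 153]), (64, [142, 151, 151]), (68, [143, 149, 150]), (72, [74, 74, 78]), (76, [6, 6, 9]), (80, [103, 107, 108]), (84, [69, 70, 72]), (88, [127, 128, 128]), (92, [115, 114, 117]), (96, [132, 132, 136]), (100, [133, 130, 133]), (104, [139, 134, 132]), (108, [131, 121, 118]), (112, [154, 152, 154]), (116, [157, 156, 160]), (120, [156, 154, 157]), (124, [157, 157, 160]), (128, [156, 155, 159]), (132, [155, 156, 158]), (136, [157, 156, 160]), (140, [160, 158, 160]), (144, [159, 157, 161]), (148, [154, 153, 157])]
0 [(60, [67, 69, 72]), (64, [64, 66, 71]), (68, [58, 59, 61]), (72, [107, 113, 115]), (76, [4, 0, 10]), (80, [9, 16, 15]), (84, [11, 13, 11]), (88, [1, 0, 4]), (92, [9, 4, 8]), (96, [0, 0, 0]), (100, [51, 19, 0]), (104, [47, 24, 0]), (108, [3, 5, 0]), (112, [8, 6, 8]), (116, [59, 57, 57]), (120, [121, 120, 123]), (124, [157, 156, 158]), (128, [155, 155, 157]), (132, [155, 154, 158]), (136, [158, 156, 159]), (140, [159, 158, 161]), (144, [160, 155, 161]), (148, [156, 155, 158])]
0.006 [(60, [54, 56, 59]), (64, [58, 64, 67]), (68, [53, 57, 56]), (72, [55, 52, 59]), (76, [6, 9, 14]), (80, [0, 0, 0]), (84, [1, 5, 0]), (88, [14, 10, 11]), (92, [1, 10, 2]), (96, [22, 20, 22]), (100, [32, 11, 0]), (104, [79, 33, 0]), (108, [14, 11, 13]), (112, [9, 12, 17]), (116, [18, 19, 20]), (120, [13, 13, 17]), (124, [82, 78, 82]), (128, [153, 154, 157]), (132, [156, 155, 159]), (136, [158, 157, 160]), (140, [156, 153, 158]), (144, [158, 156, 160]), (148, [156, 156, 159])]
scene [([419.7, 192.1], 0.95), ([484.5, 236.7], 0.87), ([246.0, 282.5], 0.76)] [([225.1, 251.8], 0.66)]
side [([246.6, 387.7], 0.89), ([270.5, 157.9], 0.8), ([372.4, 332.1], 0.79)] [([323.7, 163.9], 0.81)]
wrist [([334.4, 176.3], 0.61), ([321.0, 200.8], 0.59)] [([329.6, 294.1], 0.75), ([18.7, 93.6], 0.42), ([321.0, 202.7], 0.31)]
```

```bash
python3 - <<'E'
from h import *
p=np.load('sl.npy'); Rm,a,yc,xc=tilt(p[3])
for s in(.11,.054): print(s,move(p[:3]-.1*yc+a*s,Rm),p[:3]-.1*yc+a*s)
E
```

```text
0.11 ([-0.0755, -0.0785, -0.0915], [0.0006, -0.0004, 0.0003]) [ 0.53750522 -0.06644731  0.22164731]
0.054 ([-0.0679, -0.1127, -0.1521], [0.0006, -0.0004, 0.0003]) [ 0.54357775 -0.09378089  0.17314988]
```

Emit:
apply_moves --pt "-0.05 -0.03 0 0 0 0" --pt "-0.0755 -0.06 -0.05 0 0 0" --pt "-0.0755 -0.0785 -0.0915 0 0 0" --pt "-0.0755 -0.0785 -0.0915 0 0 0" --pt "-0.0755 -0.0785 -0.0915 0 0 0" --pt "-0.073 -0.09 -0.112 0 0 0" --pt "-0.07 -0.102 -0.133 0 0 0" --pt "-0.068 -0.1125 -0.152 0 0 0" --pt "-0.068 -0.1125 -0.152 0 0 0" --pt "-0.068 -0.1125 -0.152 0 0 0"

```text
time: 16.58
eef_pos: [0.5436, -0.0938, 0.1733]
tcp_rot: [0.96, 0.105, 0.028, 0.257]
contact_force: [0.2, 0.4, 0.7]
opening: 0.75
finger_force: 0.0
```

```bash
python3 - <<'E'
from h import *
st=ctrl.get_state(); p=np.load('sl.npy'); Rm,a,yc,xc=tilt(p[3]); d=np.array(st['eef_pos'])-p[:3]; print(d@yc,d@Rm[:,1],d@a,st['contact_force'])
im=ctrl.read_camera('wrist'); save(im,'w7.png'); C=cam('wrist',st)
hsv=cv2.cvtColor(im,cv2.COLOR_RGB2HSV); m=((hsv[...,0]<8)|(hsv[...,0]>172))&(hsv[...,1]>150)&(hsv[...,2]>60)
for v in range(220,400,8):
    u=np.where(m[v])[0]; 
    if len(u): print(v,u.min(),u.max(),len(u))
print(proj(C,[p[:3]-.1*yc+.063*a,p[:3]-.1*yc+.031*a,p[:3]-.062*yc+.031*a]))
E
```

```text
-0.09998797079468717 9.736815966343657e-05 0.054068119462572374 [0.16904374 0.38868694 0.74132339]
220 313 335 23
228 313 335 23
236 313 334 22
244 313 336 24
252 314 335 22
260 314 335 22
268 314 335 22
276 313 336 24
284 305 342 24
292 303 343 19
300 305 343 16
308 326 339 7
316 315 339 25
324 308 340 33
332 307 340 34
340 312 335 24
[[319.96509195 330.46847476]
 [320.80033188 293.50771949]
 [320.56946564 211.14224446]]
```

Emit:
apply_moves --pt "0 0 0 0 0 0" --pt "0 0 0 0 0 0" --pt "0 0 0 0 0 0" --pt "0 0 0 0 0 0" --pt "0 0 0 0 0 0" --pt "0 0 0 0 0 0" --jaw 0 --squeeze 40

```text
time: 17.38
eef_pos: [0.5436, -0.0935, 0.1734]
tcp_rot: [0.96, 0.105, 0.028, 0.257]
contact_force: [0.2, 2.6, 0.8]
opening: 0.149
finger_force: 38.9
```

```bash
python3 - <<'E'
from h import *
st=ctrl.get_state(); p=np.load('sl.npy'); Rm,a,yc,xc=tilt(p[3]); d=np.array(st['eef_pos'])-p[:3]; print(d@yc,d@Rm[:,1],d@a,st['contact_force'])
# knob top from scene (edge) and side ; compare the wrist 6 image: knob circle
im=ctrl.read_camera('wrist'); s6=np.load('w6st.npy',allow_pickle=True).item(); g=cv2.imread('pics/w6.png').astype(int); gg=g.sum(2)//3
for v in range(176,232,3): print(v,' '.join('%3d'%x for x in gg[v,298:362:3]))
C=cam('wrist',s6)
for z in(.107,.111,.115): print(z,proj(C,[p[:3]+z*a+.012*q for q in(0*yc,yc,-yc,Rm[:,1],-Rm[:,1])]).round(1).tolist())
print((a*.05/.8).round(4))
E
```

```text
-0.09993678306001197 -0.00012278878394342534 0.054369844337623874 [0.19725507 2.58860652 0.82075575]
176 150 149 146 150 150  74  33  19   9  28  43  43  28  16   2  31  34 122 165 165 165 164
179 149 146 146 149 137  33  26  10  17  35  45  44  42  25  10  17  30  89 167 166 166 165
182 148 149 150 152 130  22  19  33  27  19  10  26  42  12   0  10  36  70 165 165 164 165
185 148 148 149 149 102  64  48  31  45  59  48  20  16   3   0  10  32  53 162 165 165 165
188 149 150 149 107  22  24  38  42  34  31  31  68  43   9   8  13  33  88 165 165 165 165
191 142 141 120  34  34  27  37  36  34  41  37  31  47  28   3  23  31 114 167 165 164 164
194  74  65  29  25  25  35  34  31  32  40  36  37  31  53  13  27  37 131 166 165 165 165
197 102  75  24  32  26  25  30  34  30  34  31  40  32  54  38  31  67  89 122 154 164 165
200 103  56  22  26  20  27  28  31  31  33  33  35  35  35  61 121 150 153 157 152 161 164
203 108  34  28  23  24  24  28  31  23  28  29  34  33  25 145 160 160 161 162 159 161 166
206 146  67  14  19  25  28  29  27  29  31  25  30  29  32 152 160 157 158 159
[... 335 characters left out ...]
8  48  98 101 100  99  99 104 113 109 106 112
221  87  86  84  85  86  74  52  24  31  66  92 100 100 101  98  99  96 100 111 109 110 113
224  85  85  86  87  84  91 104 103 104 104 100 101 100 100 101  98  97 104 109 111 112 111
227  88  87  83  86  85  83  86 105 102  97 102 104 100 100  98 100  99 106 110 110 106 105
230  89  87  89  87  86  86  83  94 101 103 104 100 103 100 101  98  96 102 109 123 155 155
0.107 [[330.2, 206.4], [330.3, 186.9], [330.1, 225.4], [349.7, 206.5], [310.7, 206.4]]
0.111 [[330.3, 207.7], [330.4, 187.8], [330.2, 227.0], [350.1, 207.7], [310.4, 207.7]]
0.115 [[330.4, 209.0], [330.5, 188.8], [330.3, 228.6], [350.6, 209.0], [310.2, 209.0]]
[-0.0068  0.0305  0.0541]
```

Emit:
apply_moves --pt "-0.001 0.0061 0.0108 0 0 0" --pt "-0.0027 0.0122 0.0216 0 0 0" --pt "-0.0041 0.0183 0.0325 0 0 0" --pt "-0.0054 0.0244 0.0433 0 0 0" --pt "-0.0068 0.0305 0.0541 0 0 0" --pt "-0.0082 0.0366 0.065 0 0 0" --pt "-0.0095 0.0427 0.0758 0 0 0" --pt "-0.0109 0.0488 0.0866 0 0 0" --pt "-0.0109 0.0488 0.0866 0 0 0" --pt "-0.0109 0.0488 0.0866 0 0 0"

```text
time: 18.68
eef_pos: [0.535, -0.054, 0.2434]
tcp_rot: [0.96, 0.105, 0.029, 0.257]
contact_force: [2.4, 4.2, 0.8]
opening: 0.152
finger_force: 39.5
```

```bash
python3 - <<'E'
from h import *
st=ctrl.get_state(); p=np.load('sl.npy'); Rm,a,yc,xc=tilt(p[3]); d=np.array(st['eef_pos'])-p[:3]; print(d@yc,d@Rm[:,1],d@a,st['contact_force'],st['opening'])
E
```

```text
-0.09970503818702094 -0.00011700311545571146 0.13514641042288716 [2.44443023 4.16118595 0.84818097] 0.15209126487068006
```

Emit:
apply_moves --pt "0 0 0 0 0 0" --pt "0 0 0 0 0 0" --pt "0 0 0 0 0 0" --pt "0 0 0 0 0 0" --pt "-0.003 0.012 0.022 0 0 0" --pt "-0.0082 0.037 0.065 0 0 0" --pt "-0.0136 0.061 0.108 0 0 0" --pt "0.036 0.11 0.08 0 0 0" --pt "0.036 0.11 0.08 0 0 0" --pt "0.036 0.11 0.08 0 0 0" --pt "0.036 0.11 0.08 0 0 0" --jaw 0.6

```text
time: 20.05
eef_pos: [0.5632, 0.0327, 0.3074]
tcp_rot: [0.96, 0.105, 0.028, 0.258]
contact_force: [-0.2, 0.5, 0.1]
opening: 0.596
finger_force: 0.0
```

```bash
python3 - <<'E'
from h import *
st=ctrl.get_state(); im=ctrl.read_camera('wrist'); save(im,'w8.png'); np.save('w8st.npy',st,allow_pickle=True); print(st['eef_pos'],st['time'],st['opening'])
for n in('scene','side'): save(ctrl.read_camera(n),n+'8.png')
E
```

```text
[0.56321894 0.03267841 0.30742914] 20.05 0.5960152869589134
```

Emit:
apply_moves --pt "0.01 -0.05 0.01 0 0 0" --pt "0.02 -0.1 0.03 0 0 0" --pt "0.02 -0.12 0.04 0 0 0" --pt "0.02 -0.12 0.04 0 0 0" --pt "0.02 -0.12 0.04 0 0 0" --pt "0.02 -0.12 0.04 0 0 0"

```text
time: 20.95
eef_pos: [0.5792, -0.0615, 0.3377]
tcp_rot: [0.96, 0.106, 0.028, 0.257]
contact_force: [0.4, -0.4, -0.3]
opening: 0.599
finger_force: 0.0
```

```bash
python3 - <<'E'
from h import *
st=ctrl.get_state(); im=ctrl.read_camera('wrist'); save(im,'w9.png'); np.save('w9st.npy',st,allow_pickle=True); print(st['eef_pos'],st['time'])
s8=np.load('w8st.npy',allow_pickle=True).item(); p=np.load('sl.npy'); Rm,a,yc,xc=tilt(p[3]); ty=Rm[:,1]
P={'top':p[:3]+.111*a-.006*ty+.002*yc,'bl':p[:3]-.064*yc+.112*a,'pin':p[:3]-.1*yc+.144*a}
crops=[]
for n,C in(('w8',cam('wrist',s8)),('w9',cam('wrist',st)),('scene8',cam('scene'))):
    q={k:proj(C,v)[0].round(1).tolist() for k,v in P.items()}; w=np.array([110,200]) if n[0]=='w' else np.array([50,91])
    c=np.clip(np.mean(list(q.values()),0).astype(int)-w//2,0,np.array([640,480])-w); print(n,q,'crop',c)
    crops.append(cv2.resize(cv2.imread(f'pics/{n}.png')[c[1]:c[1]+w[1],c[0]:c[0]+w[0]],(264,480),interpolation=cv2.INTER_CUBIC))
cv2.imwrite('pics/final.png',np.hstack(crops))
E
```

```text
[ 0.57924164 -0.06153532  0.33773509] 20.95
w8 {'top': [366.6, 157.4], 'bl': [372.3, 251.2], 'pin': [376.6, 317.9]} crop [316 142]
w9 {'top': [211.6, 151.2], 'bl': [228.5, 254.0], 'pin': [219.1, 327.7]} crop [164 144]
scene8 {'top': [258.5, 266.5], 'bl': [245.6, 235.1], 'pin': [247.9, 206.7]} crop [225 191]
```

View pics/final.png

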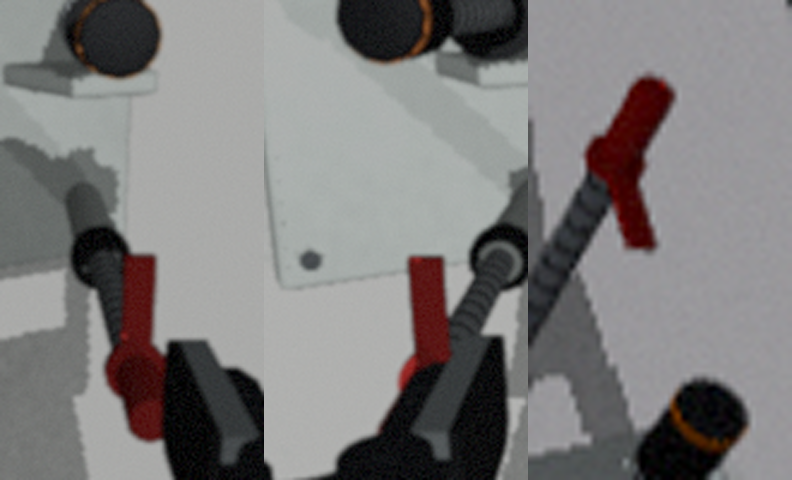

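```bash
python3 - <<'E'
from h import *
s8,s9=[np.load(f'w{i}st.npy',allow_pickle=True).item() for i in(8,9)]; A,B=cam('wrist',s8),cam('wrist',s9)
p=np.load('sl.npy'); Rm,a,yc,xc=tilt(p[3]); ty=Rm[:,1]
T={}
for k,u,v in(('top',(365.2,155.8),(213.6,150.7)),('bl',(374.8,249.1),(231.5,251.5))):
    x,e=tri([ray(A,u),ray(B,v)]); d=x-p[:3]; T[k]=x; print(k,x.round(4),np.round(e,4),'yc,ty,a',d@yc,d@ty,d@a)
for n,C in(('8',A),('9',B)):
    g=cv2.imread(f'pics/w{n}.png').astype(int).sum(2)//3; c=proj(C,T['top'])[0].astype(int); print(n,c)
    for v in range(c[1]-24,c[1]+25,3): print(v,' '.join('%3d'%x for x in g[v,c[0]-24:c[0]+28:2]))
S=cam('scene'); print('scene',{k:proj(S,v).round(1).tolist() for k,v in T.items()})
E
```

```text
top [ 0.6368 -0.0409  0.2147] [0.0004 0.0004] yc,ty,a 0.002443741846706933 -0.006382855718357816 0.10569099017088354
bl [ 0.5742 -0.0593  0.2236] [0.0001 0.0001] yc,ty,a -0.06259144569057183 0.0018856203121001781 0.11118695166524621
8 [365 156]
132  66  62  66  75  85  88  86  92  89 100 112 115 113 114 117 120 130 130 131 133 144 161 168 169 167 169
135  86  84  88  86  87  88  82  88  76  63  49  37  43  55  93 128 166 170 170 169 170 168 169 169 168 169
138 107 102  88 101 111  65  45  37  42  48  51  53  56  56  60  86 145 166 170 169 169 169 170 168 168 171
141 152 139 112 104  57  37  39  38  51  64  52  37  33  39  45  39  51 112 166 170 168 169 170 170 168 169
144 136 105  77  36  40  43  50  49  32  46  41  45  45  43  44  41  38  42 105 157 168 170 171 168 169 168
147  96  66  39  37  42  48  42  35  38  46  42  45  40  46  42  40  42  38  41  64 145 169 168 167 168 168
150  65  41  35  27  28  32  37  44  39  42  39  42  41  43  42  43  42  38  43  36  89 161 169 168 169 169
153  63  32  14  21  37  35  35  39  41  38  39  43  47  46  39  43  45  40  42  38  48 142 170 167
[... 2184 characters left out ...]
 166 164 163 146  64  20  20  22  23  26  28  22  25  25  32  27  30  29  32  18  34  49  17   4  10  19
162 175 173 165 161 136  63  20  22  19  24  18  23  22  19  32  26  30  23  20  46  70  33   0   3  34 124
165 174 173 170 165 164 157 115  49  23  22  21  21  27  18  24  23  30  17  41  66  34  27  78  88 103 127
168 174 174 174 175 172 166 162 152 114  73  48  26  23  17  32  54  65  96 104 128 153 166 162 132 109 111
171 173 172 174 174 174 173 172 164 163 159 156 152 143 141 150 154 154 161 160 160 160 166 170 135 107 109
174 174 173 173 173 172 174 174 170 164 163 162 162 160 161 160 159 158 159 160 160 159 161 160 147 110 106
scene {'top': [[257.5, 268.7]], 'bl': [[244.6, 236.0]]}
```

```bash
python3 - <<'E'
from h import *
from scipy.optimize import least_squares
s8,s9=[np.load(f'w{i}st.npy',allow_pickle=True).item() for i in(8,9)]; A,B=cam('wrist',s8),cam('wrist',s9)
p=np.load('sl.npy'); Rm,a,yc,xc=tilt(p[3]); ty=Rm[:,1]; t=np.linspace(0,2*np.pi,181)
n=a-.043*ty; n/=np.linalg.norm(n); e1=np.cross(yc,n); e1/=np.linalg.norm(e1)
def circ(C,q): P=p[:3]+q[0]*yc+q[1]*ty+q[2]*a; return proj(C,P+.012*(np.outer(np.cos(t),yc)+np.outer(np.sin(t),e1)))
def f(q):
    c,d=circ(A,q),circ(B,q)
    return [c[:,0].max()-382.4,c[:,1].max()-172.8,d[:,0].min()-193.8,d[:,1].max()-168.8]
r=least_squares(f,[.002,-.006,.111]); print(r.x.round(4),np.round(f(r.x),2),circ(A,r.x).min(0),circ(B,r.x).max(0))
T=p[:3]+r.x@np.array([yc,ty,a]); bl=p[:3]-.0626*yc+.0019*ty+.1112*a
print(proj(cam('scene'),[T,bl]).round(1),proj(cam('side'),[T,bl]).round(1))
E
```

```text
[ 0.0031 -0.0067  0.1063] [-0.01  0.28  0.01 -0.26] [347.24904753 137.27243353] [231.55541276 168.54426197]
[[257.9 268.8]
 [244.6 236. ]] [[267.3 154.8]
 [305.6 145.3]]
```

The last picture shows the knob top and the blade tip close to one plane. Wrist stereo puts the blade about 5 mm high, but the scene camera gives only about 1.5 mm. A more oblique wrist view should settle the difference.

Emit:
apply_moves --pt "-0.01 -0.04 0 0 0 0" --pt "-0.02 -0.07 0 0.2 0.05 0" --pt "-0.024 -0.073 -0.01 0.4 0.09 0" --pt "-0.024 -0.073 -0.01 0.65 0.145 0" --pt "-0.024 -0.073 -0.01 0.65 0.145 0" --pt "-0.024 -0.073 -0.01 0.65 0.145 0"

```text
time: 21.75
eef_pos: [0.5603, -0.1206, 0.33]
tcp_rot: [0.994, 0.109, -0.001, 0.001]
contact_force: [0.3, -0.4, -0.4]
opening: 0.599
finger_force: 0.0
```

Emit:
apply_moves --pt "0 0 0 0.2 0.05 0" --pt "0 0 0 0.43 0.095 0" --pt "0 -0.01 0 0.65 0.145 0" --pt "0 -0.01 0 0.65 0.145 0" --pt "0 -0.01 0 0.65 0.145 0" --pt "0 -0.01 0 0.65 0.145 0"

```text
time: 22.5
eef_pos: [0.5604, -0.1276, 0.3314]
tcp_rot: [0.961, 0.107, -0.029, -0.255]
contact_force: [-1.5, -0.1, 0.3]
opening: 0.599
finger_force: 0.0
```

```bash
python3 - <<'E'
from h import *
st=ctrl.get_state(); im=ctrl.read_camera('wrist'); save(im,'w10.png'); np.save('w10st.npy',st,allow_pickle=True); print(st['eef_pos'],st['time'],R.from_quat(st['tcp_rot']).as_matrix()[:,2])
C=cam('wrist',st); p=np.load('sl.npy'); Rm,a,yc,xc=tilt(p[3]); ty=Rm[:,1]
T=p[:3]+.0031*yc-.0067*ty+.1063*a; bl=p[:3]-.0626*yc+.0019*ty+.1112*a
q=proj(C,[T,T+.012*ty,T-.012*ty,T-.032*a,bl,bl+.005*ty,bl-.005*ty,bl-.03*yc]).round(1); print(q.tolist(), C[2][:3,2]@a)
g=im.astype(int)
c=q[0].astype(int)
for v in range(c[1]-20,c[1]+21,4): print(v,c[0]-40,' '.join('%3d'%x for x in g[v,c[0]-40:c[0]+40:2].sum(1)//3))
c=q[4].astype(int)
for v in range(c[1]-12,c[1]+33,3): print(v,c[0]-24,' '.join('%3d/%d'%(x[0],x[1]) for x in g[v,c[0]-24:c[0]+24:2]))
E
```

```text
[ 0.56041054 -0.12755574  0.33141624] 22.5 [-0.10924132  0.48455337 -0.8679138 ]
[[321.6, 99.1], [330.6, 97.4], [313.3, 100.6], [359.3, 101.5], [321.7, 195.5], [325.2, 196.5], [318.2, 194.6], [321.7, 236.1]] 0.4839945956330938
79 281 158 147 132 126 130 128 115 115 122 131 116 119 119 131 140 155 168 175 174 176 175 175 175 174 175 176 173 176 173 174 175 172 175 176 175 175 174 175 174 175
83 281 175 174 174 174 175 176 176 174 175 174 175 176 174 176 174 175 176 156  95  62  59  66  81 109 126 133 145 157 166 165 167 170 171 177 176 176 176 176 176 174
87 281 175 175 175 175 174 175 174 174 173 173 175 175 175 174 175 174 119  26   9  18  14   7  34  66  67  33  11   3  13   8   0  10  10  10  11  15  28  45  59 122
91 281 175 176 172 176 174 174 175 174 174 173 172 175 175 175 174 153  41  21  17  17  15   6  14  54  74  65  21  19  10  13  13  10  15  14  10   9  12  14  15   6
95 281 174 174 175 173 173 174 175 173 175 176 175 175 176 173 175 108  13   7  12  24  14  20  15  36  68  67  40  14  14   8   1  14   8   3  16  14  17  18  11  11
99 281 174 176 175 175 173 174 174 173
[... 3219 characters left out ...]
 166/166 141/81 142/35 145/40 133/33 101/46 154/149 176/177 177/178 175/177 175/176 176/176 176/176 176/176 176/177
219 297 175/175 175/175 175/175 177/177 176/177 178/177 174/175 176/176 177/178 164/165 140/78 144/36 146/40 136/36 107/55 158/154 177/178 176/176 176/177 177/176 175/174 176/176 176/177 175/175
222 297 176/177 174/175 172/173 174/174 176/177 177/179 177/177 176/177 177/178 164/165 141/83 143/32 145/40 138/42 101/48 156/153 177/178 177/177 177/177 175/175 176/177 174/174 177/177 175/176
225 297 169/170 169/171 168/171 164/166 171/172 176/177 177/178 176/176 176/176 166/167 140/81 143/34 146/43 135/34 106/55 156/152 179/179 175/176 176/177 178/177 175/176 177/178 176/177 174/175
```

```bash
python3 - <<'E'
from h import *
from scipy.optimize import least_squares
Cs=[cam('wrist',np.load(f'w{i}st.npy',allow_pickle=True).item()) for i in(8,9,10)]
p=np.load('sl.npy'); Rm,a,yc,xc=tilt(p[3]); ty=Rm[:,1]; t=np.linspace(0,2*np.pi,361)
n=a-.043*ty; n/=np.linalg.norm(n); e1=np.cross(yc,n); e1/=np.linalg.norm(e1); W=lambda q:p[:3]+q[0]*yc+q[1]*ty+q[2]*a
def circ(C,q): return proj(C,W(q)+.012*(np.outer(np.cos(t),yc)+np.outer(np.sin(t),e1)))
def f(q):
    c,d,e=[circ(C,q) for C in Cs]
    return [c[:,0].max()-382.4,c[:,0].min()-347.3,c[:,1].max()-172.8,d[:,0].min()-193.8,d[:,1].max()-168.8,e[:,0].min()-310.4,e[:,0].max()-327.8]
r=least_squares(f,[.002,-.006,.111]); print('knob',r.x.round(4),np.round(f(r.x),1))
def g(q):
    L=[]
    for C,o in zip(Cs,[(368.9,381.0),(224.4,238.6),(317.2,324.6)]):
        c=proj(C,[W(q)-.005*ty,W(q)+.005*ty]); u=sorted(c[:,0]); L+=[u[0]-o[0],u[1]-o[1]]
    v=proj(Cs[0],W(q))[0,1]-249.1; return L+[v,proj(Cs[1],W(q))[0,1]-251.5,proj(Cs[2],W(q))[0,1]-194.8]
s=least_squares(g,[-.062,.002,.112]); print('blade',s.x.round(4),np.round(g(s.x),1)); print('diff knob-blade',r.x[2]-s.x[2])
E
```

```text
knob [ 0.0032 -0.0078  0.1078] [ 0.1  0.   0.2 -0.2 -0.2  0.9 -0.8]
blade [-0.0626  0.0007  0.1114] [-1.2  0.5 -0.   0.8  0.  -0.5 -0.5 -0.1  0.5]
diff knob-blade -0.0035317947310341685
```

Emit:
apply_moves --pt "0 0.01 0.01 -0.2 -0.05 0" --pt "0 0.01 0.01 -0.43 -0.095 0" --pt "0 0.01 0.01 -0.65 -0.145 0" --pt "0 0.01 0.01 -0.65 -0.145 0"

```text
time: 23.05
eef_pos: [0.5602, -0.1184, 0.3402]
tcp_rot: [0.994, 0.111, 0.001, 0.001]
contact_force: [1.0, -0.2, -0.5]
opening: 0.598
finger_force: 0.0
```

Emit:
apply_moves --pt "0 0.03 0 -0.2 -0.05 0" --pt "0 0.08 0 -0.43 -0.095 0" --pt "0 0.12 0 -0.65 -0.145 0" --pt "-0.02 0.12 0 -0.65 -0.145 0" --pt "-0.02 0.12 0 -0.65 -0.145 0" --pt "-0.02 0.12 0 -0.65 -0.145 0" --jaw 0.75

```text
time: 23.8
eef_pos: [0.5446, -0.0267, 0.3391]
tcp_rot: [0.96, 0.104, 0.028, 0.257]
contact_force: [0.1, 0.2, -0.6]
opening: 0.747
finger_force: 0.0
```

```bash
python3 - <<'E'
from h import *
p=np.load('sl.npy'); Rm,a,yc,xc=tilt(p[3]); st=ctrl.get_state(); d=np.array(st['eef_pos'])-p[:3]; print(d@yc,d@Rm[:,1],d@a)
for s in(.2,.135): print(s,move(p[:3]-.1*yc+a*s,Rm))
print((a*.0028/.8).round(4))
E
```

```text
-0.0844187359511854 0.026480395345127434 0.23037952876044776
0.2 ([-0.0211, 0.0052, -0.0494], [-0.0005, 0.0005, 0.0041])
0.135 ([-0.0123, -0.0344, -0.1198], [-0.0005, 0.0005, 0.0041])
[-0.0004  0.0017  0.003 ]
```

Emit:
apply_moves --pt "-0.021 0.005 -0.049 0 0 0.004" --pt "-0.021 0.005 -0.049 0 0 0.004" --pt "-0.021 0.005 -0.049 0 0 0.004" --pt "-0.019 -0.005 -0.067 0 0 0.004" --pt "-0.017 -0.015 -0.085 0 0 0.004" --pt "-0.0145 -0.025 -0.103 0 0 0.004" --pt "-0.0123 -0.0344 -0.1198 0 0 0.004" --pt "-0.0123 -0.0344 -0.1198 0 0 0.004" --pt "-0.0123 -0.0344 -0.1198 0 0 0.004"

```text
time: 24.92
eef_pos: [0.5347, -0.0526, 0.243]
tcp_rot: [0.96, 0.107, 0.029, 0.257]
contact_force: [0.0, 0.3, 0.2]
opening: 0.749
finger_force: 0.0
```

Emit:
apply_moves --pt "0 0 0 0 0 0" --pt "0 0 0 0 0 0" --pt "0 0 0 0 0 0" --pt "0 0 0 0 0 0" --pt "0 0 0 0 0 0" --pt "0 0 0 0 0 0" --jaw 0

```text
time: 25.68
eef_pos: [0.5349, -0.0533, 0.244]
tcp_rot: [0.96, 0.107, 0.029, 0.259]
contact_force: [-0.7, -5.3, 4.5]
opening: 0.149
finger_force: 39.2
```

```bash
python3 - <<'E'
from h import *
p=np.load('sl.npy'); Rm,a,yc,xc=tilt(p[3]); st=ctrl.get_state(); d=np.array(st['eef_pos'])-p[:3]; print(d@yc,d@Rm[:,1],d@a,st['contact_force'],st['opening'])
E
```

```text
-0.09966068084711713 -0.00037620113923557364 0.13605913476729503 [-0.67058869 -5.30988135  4.54396398] 0.14936455582124503
```

Emit:
apply_moves --pt "0.0002 -0.0009 -0.0015 0 0 0" --pt "0.0004 -0.0017 -0.003 0 0 0" --pt "0.0004 -0.0017 -0.003 0 0 0" --pt "0.0004 -0.0017 -0.003 0 0 0"

```text
time: 26.18
eef_pos: [0.5352, -0.0547, 0.2415]
tcp_rot: [0.96, 0.107, 0.029, 0.259]
contact_force: [-0.8, -5.7, 4.4]
opening: 0.142
finger_force: 39.2
```

```bash
python3 - <<'E'
from h import *
p=np.load('sl.npy'); Rm,a,yc,xc=tilt(p[3]); st=ctrl.get_state(); d=np.array(st['eef_pos'])-p[:3]; print(d@yc,d@Rm[:,1],d@a,st['contact_force'],st['opening'])
E
```

```text
-0.09966933858646311 -0.000389879398879619 0.13320382230300185 [-0.79407799 -5.65789328  4.41322016] 0.14231629952822172
```

Emit:
apply_moves --pt "0 0 0 0 0 0" --pt "0 0 0 0 0 0" --pt "0 0 0 0 0 0" --pt "0 0 0 0 0 0" --pt "-0.003 0.012 0.022 0 0 0" --pt "-0.0082 0.037 0.065 0 0 0" --pt "-0.0136 0.061 0.108 0 0 0" --pt "0.036 0.11 0.08 0 0 0" --pt "0.036 0.11 0.08 0 0 0" --pt "0.036 0.11 0.08 0 0 0" --pt "0.036 0.11 0.08 0 0 0" --jaw 0.6

```text
time: 27.55
eef_pos: [0.5633, 0.0335, 0.3052]
tcp_rot: [0.96, 0.106, 0.029, 0.258]
contact_force: [0.6, -0.8, 0.0]
opening: 0.6
finger_force: 0.0
```

```bash
python3 - <<'E'
from h import *
im=ctrl.read_camera('scene'); save(im,'scene11.png'); old=cv2.imread('pics/scene8.png'); new=im[:,:,::-1]
S=cam('scene'); p=np.load('sl.npy'); Rm,a,yc,xc=tilt(p[3])
def red(i): i=i[190:260,215:275].astype(float); return np.clip(i[...,2]-i[...,1],0,None)
def cen(i): w=red(i); w[w<25]=0; v,u=np.indices(w.shape); return np.array([(u*w).sum(),(v*w).sum()])/w.sum()
d=cen(new)-cen(old); q=proj(S,[p[:3]-.1*yc+.112*a,p[:3]-.1*yc+.122*a]); ax=q[1]-q[0]
print(d,'mm along axis',d@ax/(ax@ax)*10, 'knob change',np.abs(new[255:300,240:275].astype(int)-old[255:300,240:275]).mean())
st=ctrl.get_state(); im=ctrl.read_camera('wrist'); save(im,'w11.png'); np.save('w11st.npy',st,allow_pickle=True); print(st['eef_pos'],st['time'],st['dq'])
E
```

```text
[-0.72010971  1.21772289] mm along axis -3.095124014011768 knob change 4.056507936507937
[0.56331776 0.03345934 0.30531624] 27.6 [-0.00196915 -0.00319306 -0.00023244  0.00036463 -0.00156551 -0.00064484]
```

The pointer moved about 3 mm, so the blade should now be within about 1.5 mm of the knob top. The rod hasn't moved and the gripper is clear, so I'm handing it in.

```bash
python3 -c "
from plant import ctrl
print(ctrl.sign_off())"
```

```text
the job is handed in; nothing more can be done
None
```

I handed the job in: the rod is resting on the sleeve's stop and let go, and my camera estimates put the pointer's blade within about 2 mm of the knob top. The stop is out of sight, so "fully home" rests on the contact force I felt, and sign-off returned no verdict.

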